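# Roll the pipe coupler home along its track

## Robot

A 6-joint arm with a two-finger parallel gripper is mounted at the origin on the work surface; the furniture and walls round the work are solid. World frame = base frame: x ahead of the robot, y to its left, z up, the work surface at z = 0. Lengths are in m, angles in rad, forces in N, time in s.
With the tool pointing down it reaches from about 0.425 to 0.925 m from the base axis. Payload 12.5 kg.
Tool frame: the origin (TCP) lies midway between the tips of the shut fingers; the grasp point (between the pads) lies 19 mm behind it; x points along the fingers, y is the direction in which the jaws open and shut, and the axes are right-handed (so a half turn about x gives the same grasp; the last joint's range is limited). The gripper opens to 85 mm and grips with 20 to 120 N. Pads are 22 mm wide; open, the fingers measure 114 mm over their backs; the gripper's body (76 mm by 85 mm) begins 54 mm behind the grasp point. The pads swing forward as they close: fully open they stand 13 mm farther back than shut.
Start: joints at [-1.419, 0.491, 1.559, -0, 1.092, -0.106], TCP at [0.159, -0.604, 0.231] pointing down, gripper open.
Joint ranges: [-3.1, 3.1], [-0.84, 2.19], [0.05, 2.79], [-1.13, 4.28], [0.06, 2.93], [-2.69, 2.69]. Speed limits (rad/s): [2.22, 2.22, 2.79, 3.14, 3.14, 3.14].

## Interface

Orientations are given as a rotation vector (axis times angle).
In Python, from rig import state, capture, job_done, silhouettes, place_of gives the robot as it stands. The module is installed in compiled form; this text tells all that it offers.
- The arm moves only by the shell command python3 -m jog 'ROWS' [OPENING] [FORCE]. ROWS is JSON, a list of rows, each a list of 6 numbers: the shift along the tool's x, y, z in cm, then the turn, a rotation vector about the tool's x, y, z in rad. In form: [[dx, dy, dz, rx, ry, rz], ...]. A call has 1 to 10 rows; each row is the pose to reach, as a shift and turn from the pose commanded when the call began, along the tool's axes at that moment; what a row does not reach only later rows make up. A row lasts 1/8 s, in which the tool goes at most 62.5 mm and 10.7 degrees, less where a joint would pass 70% of its speed; a pose out of reach is approached as far as the arm can. A call with a gripper value outside its range is refused whole. OPENING is the finger opening in cm, from 0 to 8.54, set as the call begins (- or left out, the last holds). The fingers move at their own pace and stop on an object; FORCE is the grip in N (left out, the last holds). Time passes only in rows, so rows that repeat a pose let the fingers close. It gives the time, the measured TCP pose, the force and the opening at its end, in the units of the state.
- state(): the state, without advancing time (a new reading comes with each control period).
- capture(name): name is "side" or "top"; returns a dict with "image" (400x640x3 uint8, red, green, blue), "fx", "fy", "cx", "cy" (pixels), "R" (3x3) and "t" (3): a world point X has camera coordinates R X + t. Camera axes: x right, y down, z forward; pixel columns grow to the right and rows downward; lengths in m; the calibration is good to about 2 mm. A picture is of the moment at which its call begins. There is no depth.
- job_done(): hands the job in, once; it reports no verdict.
Trained networks look in the newest picture that a camera, given by its name, has taken for a name from the list of things; names that differ only in an ending like _2 or _b are one class to them, and where a whole thing is asked for, a point or a joint stands for the part that bears it (a point fixed in the world has none). Each returns a list of dicts, best first, with "score" (0 to 1); they miss things now and then, are a little off and sometimes report something else, mostly with a low value. They report only what shows in the picture. A call takes as long as a camera call.
- silhouettes(camera, name): "mask" (400x640 bool, what is visible of it).
- place_of(camera, name): "position" ([x, y, z] in m, in world coordinates, good to about 4 mm: a listed point, or the origin of a listed thing).
The state is a dict: "time_s": time; "joint_pos": joint angles; "dq": joint speeds; "tau": joint torques, N m; "position": TCP position; "ee_rot": TCP orientation; "ft_force": force on the tool from outside, world axes, zero at the start; "ft_torque": the same for the moment, N m; "opening": finger opening in m.
Only numpy, scipy, OpenCV 4.12 (cv2) and the standard library are available. Lean on these libraries where they do the work, as an engineer would, in place of code of your own. Each camera call takes 0.05 s, during which the arm holds its last target.

## Task

Pick up the small blue pusher by its wooden grip and, with its blade, gently roll the grey pipe coupler lying in the track along to the nest by the green end stop, without touching the coupler with the gripper or lifting it out. When the coupler sits still in the nest, stand the pusher upright in the middle of its black rubber mat again and let go. The other pipe coupler, standing on end on the bench, is a spare and is not needed.

Things in the scene. Friction and masses are not known exactly. Their poses are not given: they have to be found in the camera images.
- coupler_center (a point): Centre of the grey pipe coupler lying across the track like a roller: a cylinder 37 mm in diameter, 52 mm long, 0.16 kg. Its own x axis is the cylinder's axis, across the track; y and z turn as it rolls. It rolls freely. It starts 140 to 195 mm short of the nest. (An identical spare stands on end on the bare bench.)
- track: Fixed straight level track, 310 long, 68 mm wide. Origin: centre of its underside, on the bench. y runs along it from the loading end to the green end stop, x across, z up. Floor at z = 12 mm; lane 58 mm wide between side walls 28 mm high. A lip 3 mm above the floor closes the loading end at y = -155 to -151 mm. Near face of the end stop at y = 122.5 mm, its top at z = 34 mm.
- nest (a point): Centre of the nest, at floor height: a 16 mm wide gap across the track's floor at the track's y = 100 mm, x = 0, between green patches on the walls. Axes as the track's. A gently rolled coupler sinks 2 mm into it and stays; its centre is then about 17 mm above this point.
- pusher: Loose upright pusher, 0.15 kg, 115 mm tall. Origin: centre of the underside of its foot; z up, x is where the blade faces. Blue foot 50 (x) by 40 by 8 mm; blue blade 40 mm wide, 52 mm tall, flat face at x = 25 mm; wooden grip 22 by 22 mm centred at x = y = 0, free to grasp from z = 58 to 110 mm. At the start its x is within 35 degrees of the track's y.
- mat: Fixed black rubber mat, 130 by 130 mm, 3 mm thick, where the pusher stands. Origin: centre of its underside, on the bench; x and y run along its edges, z up.

How it is judged:
By the outcome, as a careful person would: the job done as asked, in the order asked, and still so for the second after the job is handed in, with the robot touching nothing.
It also fails if it takes over 59 s, if anything falls off the work surface, if the arm or the gripper's body presses on something with over 40 N, if the wrist force passes 120 N, or if a joint passes its speed limit or range.

## Working session

There is one attempt and no reset: what is moved stays moved. The work goes in short steps, Python scripts to look and compute and a shell command to move; the robot and the scene stay as the last step left them, time stands still between calls to the robot, and variables do not carry over. Pictures are saved under pics/ and viewed, and the job is handed in when it is done.

```bash
mkdir -p pics
cat > h.py <<'E'
import numpy as np,cv2
from rig import state,capture,silhouettes,place_of
from scipy.spatial.transform import Rotation as R
def snap(n,f):
    c=capture(n); cv2.imwrite('pics/'+f,c['image'][:,:,::-1]); return c
def ray(c,u,v,z):
    Rm=np.array(c['R']);t=np.array(c['t']);o=-Rm.T@t
    d=Rm.T@np.array([(u-c['cx'])/c['fx'],(v-c['cy'])/c['fy'],1]); return o+d*(z-o[2])/d[2]
def proj(c,X):
    p=np.array(c['R'])@np.array(X)+np.array(c['t']); return [c['fx']*p[0]/p[2]+c['cx'],c['fy']*p[1]/p[2]+c['cy']]
E
python3 - <<'E'
from h import *
np.set_printoptions(precision=4,suppress=True)
s=state();print(s)
print(R.from_rotvec(s['ee_rot']).as_matrix())
for n in('side','top'):
    c=snap(n,n+'1.png'); print(n,-np.array(c['R']).T@c['t'])
    for k in('coupler_center','track','nest','pusher','mat'):
        print(k,[(np.round(d['position'],4),round(d['score'],2)) for d in place_of(n,k)])
E
```

```text
{'time_s': 0.0, 'joint_pos': array([-1.4186,  0.4916,  1.5595, -0.    ,  1.0917, -0.1056]), 'dq': array([-0.0004,  0.0002, -0.0003,  0.0002,  0.0003,  0.0003]), 'tau': array([  0.0005, -61.8439, -26.1588,  -0.0001,   0.0041,  -0.    ]), 'position': array([ 0.1593, -0.6041,  0.2307]), 'ee_rot': array([ 2.0845,  0.2714, -2.0845]), 'ft_force': array([0.1618, 0.0573, 0.5351]), 'ft_torque': array([-0.0206, -0.0084,  0.005 ]), 'opening': 0.08541807655993595}
[[-0.0002  0.2549 -0.967 ]
 [ 0.0012 -0.967  -0.2549]
 [-1.     -0.0012 -0.0001]]
side [0.4656 0.9603 0.5196]
coupler_center [(array([0.4452, 0.032 , 0.0325]), 0.69)]
track [(array([0.4428, 0.0989, 0.0026]), 0.9)]
nest [(array([0.4402, 0.1974, 0.0138]), 0.69)]
pusher [(array([ 0.4342, -0.2241,  0.0078]), 0.74)]
mat [(array([ 0.4265, -0.217 , -0.0014]), 0.58)]
top [0.3336 0.0488 1.1877]
coupler_center [(array([0.4476, 0.0336, 0.0318]), 0.85)]
track [(array([0.4413, 0.0975, 0.0015]), 0.73), (array([ 0.4355, -0.2279,  0.0049]), 0.33)]
nest [(array([0.4404, 0.2   , 0.013 ]), 0.64)]
pusher [(array([ 0.4357, -0.2279,  0.0038]), 0.79)]
mat [(array([ 0.4315, -0.2151, -0.0037]), 0.6)]
```

View pics/side1.png

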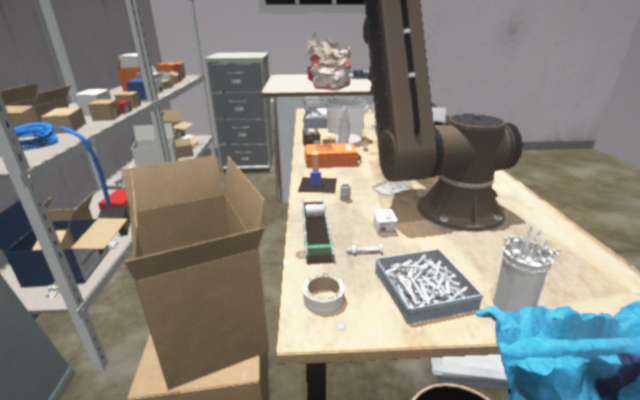

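View pics/top1.png

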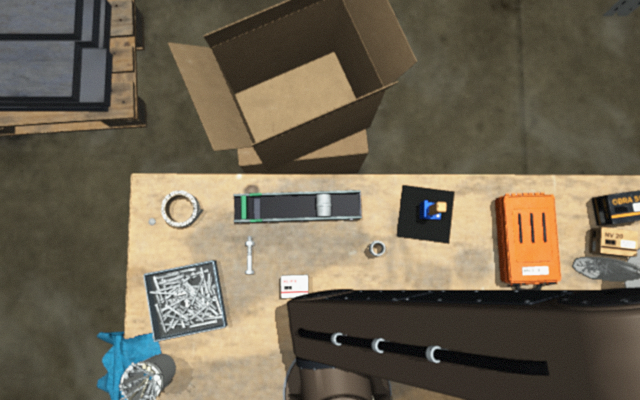

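The top view shows the track lying along world y: the green stop is at (243,207), the coupler at (323,205), the pusher at (433,210) on its mat, and the spare at (376,248). The side view agrees. I'll zoom in for orientation.

Run:
```python
from h import *
np.set_printoptions(precision=4,suppress=True)
c=capture('top'); im=c['image'][:,:,::-1]
a=cv2.resize(im[170:260,225:375],None,fx=5,fy=5,interpolation=cv2.INTER_CUBIC)
b=cv2.resize(im[180:250,390:460],None,fx=8,fy=8,interpolation=cv2.INTER_CUBIC)
cv2.imwrite('pics/a.png',a);cv2.imwrite('pics/b.png',b)
for k in('track','pusher','mat','coupler_center'):
    for m in silhouettes('top',k)[:1]:
        p=np.argwhere(m['mask'])[:,::-1].astype(np.float32)
        bx=cv2.boxPoints(cv2.minAreaRect(p))
        z={'track':.028,'mat':.003,'pusher':.05,'coupler_center':.04}[k]
        print(k,m['score'],len(p),bx.tolist(),[ray(c,u,v,z)[:2].round(4).tolist() for u,v in bx])
```

```text
track 0.59 3234 [[233.42405700683594, 193.61117553710938], [360.40118408203125, 189.83956909179688], [361.25738525390625, 218.66561889648438], [234.2802734375, 222.43722534179688]] [[0.4726, 0.2498], [0.4828, -0.0571], [0.413, -0.0588], [0.4029, 0.2463]]
pusher 0.89 361 [[419.5655212402344, 218.38623046875], [420.5483093261719, 201.6793212890625], [445.3448791503906, 203.137939453125], [444.3620910644531, 219.8448486328125]] [[0.4127, -0.1941], [0.4523, -0.1971], [0.449, -0.2556], [0.4095, -0.2523]]
mat 0.92 2440 [[395.934326171875, 237.5693359375], [402.15765380859375, 183.63357543945312], [455.97955322265625, 189.84378051757812], [449.7562255859375, 243.779541015625]] [[0.3688, -0.1456], [0.5018, -0.1627], [0.4868, -0.2951], [0.3541, -0.2766]]
coupler_center 0.85 337 [[317.0, 194.0], [331.0, 194.0], [331.0, 217.0], [317.0, 217.0]] [[0.4709, 0.0477], [0.471, 0.0143], [0.4159, 0.0142], [0.4158, 0.0475]]
```

View pics/a.png

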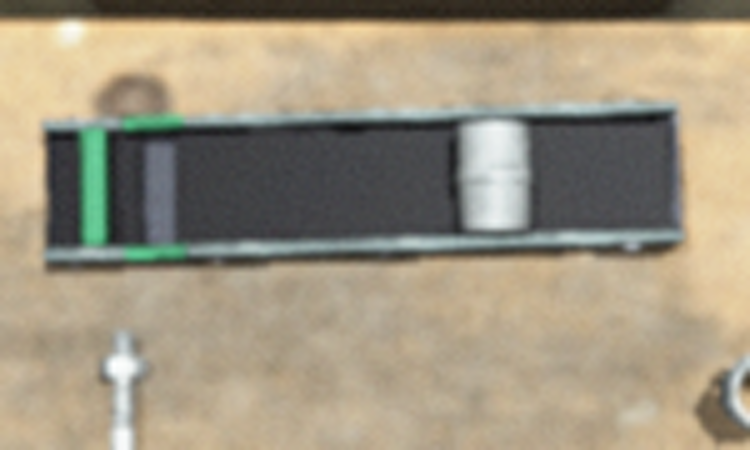

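View pics/b.png

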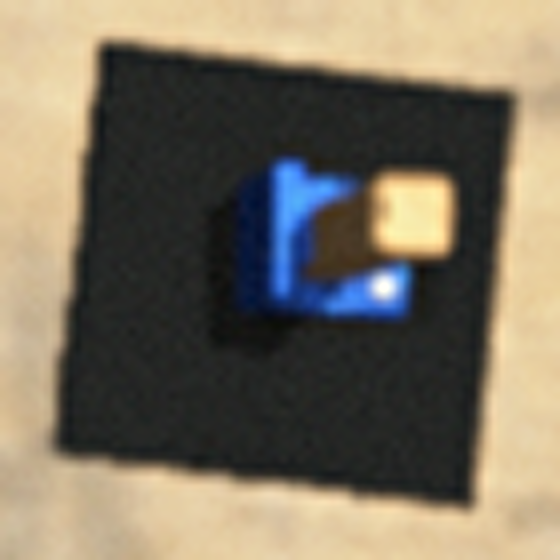

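```bash
cat > fit.py <<'E'
from h import *
from scipy.optimize import minimize
B=[(-.025,.025,-.02,.02,0,.008),(.019,.025,-.02,.02,0,.052),(-.011,.011,-.011,.011,.008,.115)]
def render(c,x,y,z,yaw,S=4):
    m=np.zeros((400*S,640*S),np.uint8); cy,sy=np.cos(yaw),np.sin(yaw)
    for b in B:
        P=[proj(c,(x+cy*a-sy*d,y+sy*a+cy*d,z+e)) for a in b[:2] for d in b[2:4] for e in b[4:]]
        h=cv2.convexHull(((np.array(P)+.5)*S).astype(np.int32)); cv2.fillConvexPoly(m,h,1)
    return m
def fit(x0,z,cams=('top','side'),masks=None):
    D=[]
    for n in cams:
        c=capture(n); k=silhouettes(n,'pusher')
        if k: D.append((c,cv2.resize(k[0]['mask'].astype(np.uint8),None,fx=4,fy=4,interpolation=cv2.INTER_NEAREST)));print(n,k[0]['score'],k[0]['mask'].sum())
    def cost(p,full=False):
        l=[]
        for c,m in D:
            r=render(c,p[0]/1e3,p[1]/1e3,z,np.radians(p[2])); l.append((r&m).sum()/((r|m).sum()))
        return l if full else -sum(l)
    best=min((minimize(cost,(x0[0]*1e3,x0[1]*1e3,a),method='Nelder-Mead',options=dict(initial_simplex=[(x0[0]*1e3,x0[1]*1e3,a),(x0[0]*1e3+6,x0[1]*1e3,a),(x0[0]*1e3,x0[1]*1e3+6,a),(x0[0]*1e3,x0[1]*1e3,a+12)])) for a in (60,75,90,105,120)),key=lambda r:r.fun)
    print('pusher x,y mm, yaw',best.x.round(1),cost(best.x,True)); return best.x,D
E
python3 - <<'E'
from fit import *
x,D=fit((.435,-.226),.003)
c=D[0][0]
im=cv2.resize(c['image'][180:250,390:460,::-1],None,fx=8,fy=8,interpolation=cv2.INTER_CUBIC)
for col,yaw in (((0,255,0),x[2]),((0,0,255),90)):
    cy,sy=np.cos(np.radians(yaw)),np.sin(np.radians(yaw))
    for b in B:
        for e in b[4:]:
            P=[proj(c,(x[0]/1e3+cy*a-sy*d,x[1]/1e3+sy*a+cy*d,.003+e)) for a,d in((b[0],b[2]),(b[1],b[2]),(b[1],b[3]),(b[0],b[3]))]
            P=((np.array(P)+.5-[390,180])*8).astype(np.int32)
            if col[1]: cv2.polylines(im,[P],True,col,1)
cv2.imwrite('pics/c.png',im)
for u,v in((45,122),(675,103),(680,240),(45,257)):
    print(ray(c,u/5+225-.5,v/5+170-.5,.028).round(4))
for u,v in((460,180),(528,180)): print('coup',ray(c,u/5+225-.5,v/5+170-.5,.0305).round(4))
for u,v in((145,190),(177,190)): print('nest',ray(c,u/5+225-.5,v/5+170-.5,.011).round(4))
for u,v in((107,190),): print('stop near top',ray(c,u/5+225-.5,v/5+170-.5,.034).round(4))
for u,v in((103,45),(513,95),(470,503),(58,453)): print('mat',ray(c,u/8+390-.5,v/8+180-.5,.003).round(4))
E
```

```text
top 0.63 382
side 0.61 287
pusher x,y mm, yaw [ 436.8 -230.6   87.2] [np.float64(0.8068399452804378), np.float64(0.905229412943298)]
[0.4719 0.2496 0.028 ]
[ 0.4822 -0.055   0.028 ]
[ 0.4158 -0.057   0.028 ]
[0.4066 0.2482 0.028 ]
coup [0.4442 0.0488 0.0305]
coup [0.4443 0.0161 0.0305]
nest [0.4406 0.2029 0.011 ]
nest [0.4407 0.1872 0.011 ]
stop near top [0.4385 0.2181 0.034 ]
mat [ 0.4981 -0.1631  0.003 ]
mat [ 0.483  -0.2892  0.003 ]
mat [ 0.3576 -0.273   0.003 ]
mat [ 0.3723 -0.1476  0.003 ]
```

View pics/c.png

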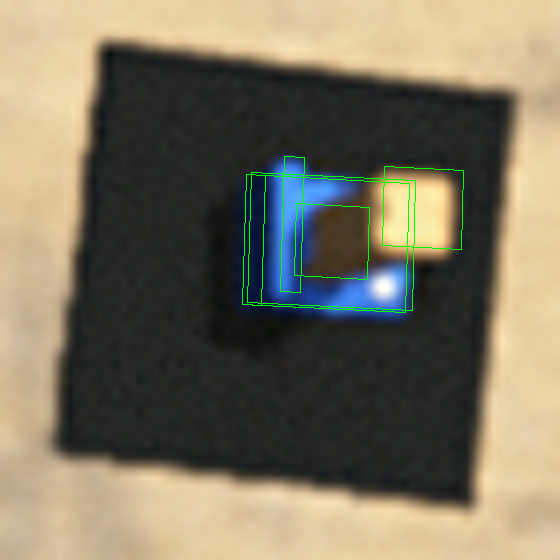

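```bash
cat > go.py <<'E'
import sys
from h import *
# usage: go.py x y z(mm TCP) yaw(deg of tool y axis, mod 180)
def rel(x,y,z,yaw):
    s=state(); M=R.from_rotvec(s['ee_rot']).as_matrix(); best=None
    for a in(yaw,yaw+180):
        a=np.radians(a); Y=np.array([np.cos(a),np.sin(a),0]); X=np.array([0,0,-1.]); T=np.column_stack([X,Y,np.cross(X,Y)])
        rv=R.from_matrix(M.T@T).as_rotvec()
        if best is None or np.linalg.norm(rv)<np.linalg.norm(best): best=rv
    d=M.T@(np.array([x,y,z])/1e3-s['position'])
    print('t',round(s['time_s'],2),'pos',(s['position']*1e3).round(1),'row cm/rad',(d*100).round(2),best.round(3),'F',s['ft_force'].round(1),'op',round(s['opening']*1e3,1),'yaw',round(np.degrees(np.arctan2(M[1,1],M[0,1])),1),'j',s['joint_pos'].round(2))
if __name__=='__main__': rel(*map(float,sys.argv[1:]))
E
python3 go.py 435 -228.5 200 88
```

```text
t 1.05 pos [ 159.4 -604.3  231.3] row cm/rad [  3.13 -29.32 -36.23] [ 0.293 -0.    -0.   ] F [-0.5  0.7  0.1] op 85.3 yaw -75.2 j [-1.42  0.49  1.56  0.    1.09 -0.11]
```

```bash
python3 -m jog '[[0,-5,-6,0.05,0,0],[0,-10,-12,0.1,0,0],[0,-15,-18,0.15,0,0],[0,-20,-24,0.2,0,0],[1,-25,-30,0.25,0,0],[2,-29.3,-36.2,0.293,0,0],[3,-29.3,-36.2,0.293,0,0],[3,-29.3,-36.2,0.293,0,0],[3,-29.3,-36.2,0.293,0,0],[3,-29.3,-36.2,0.293,0,0]]' 8.5; python3 go.py 435 -228.5 70 88
python3 - <<'E'
from h import *
c=snap('top','t2.png');c=snap('side','s2.png')
im=cv2.imread('pics/s2.png'); cv2.imwrite('pics/s2z.png',cv2.resize(im[100:260,250:450],None,fx=3.5,fy=3.5,interpolation=cv2.INTER_CUBIC))
E
```

```text
time_s: 2.3
position: [0.4345, -0.2292, 0.2015]
ee_rot: [-2.204, 0.039, 2.204]
ft_force: [-0.0, -0.2, 0.6]
opening: 0.0849
t 2.3 pos [ 434.5 -229.2  201.5] row cm/rad [13.15 -0.08 -0.04] [-0. -0. -0.] F [-0.  -0.2  0.6] op 84.9 yaw -92.0 j [-0.62  0.34  1.92 -0.    0.89  0.99]
```

View pics/s2z.png

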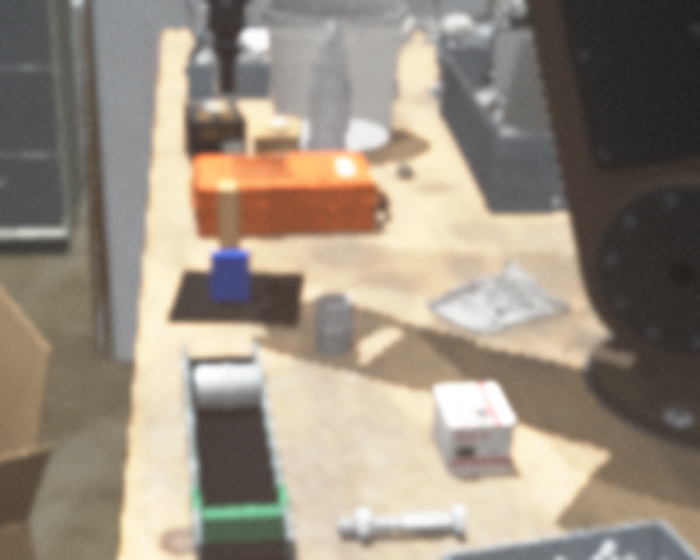

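View pics/t2.png

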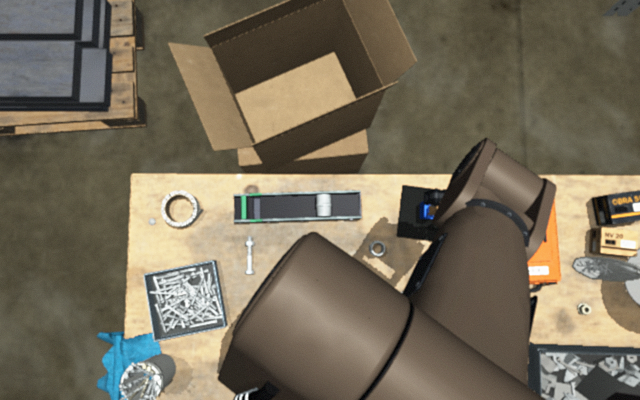

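The gripper hangs directly over the pusher: the side zoom shows the fingers at (230,80) above the grip at (230,210), and the scene is undisturbed. I'll descend and grip.

```bash
python3 -m jog '[[3,-0.1,0,0,0,0],[6,-0.1,0,0,0,0],[8.5,-0.1,0,0,0,0],[10.5,-0.1,0,0,0,0],[12,-0.1,0,0,0,0],[13.0,-0.1,0,0,0,0],[13.0,-0.1,0,0,0,0],[13.0,-0.1,0,0,0,0]]' 8.5
python3 - <<'E'
from h import *
c=snap('side','s3.png')
im=cv2.imread('pics/s3.png'); cv2.imwrite('pics/s3z.png',cv2.resize(im[100:240,250:410],None,fx=4,fy=4,interpolation=cv2.INTER_CUBIC))
E
```

```text
time_s: 3.4
position: [0.4349, -0.228, 0.0718]
ee_rot: [-2.205, 0.039, 2.203]
ft_force: [0.8, 0.4, 0.6]
opening: 0.0853
```

View pics/s3z.png

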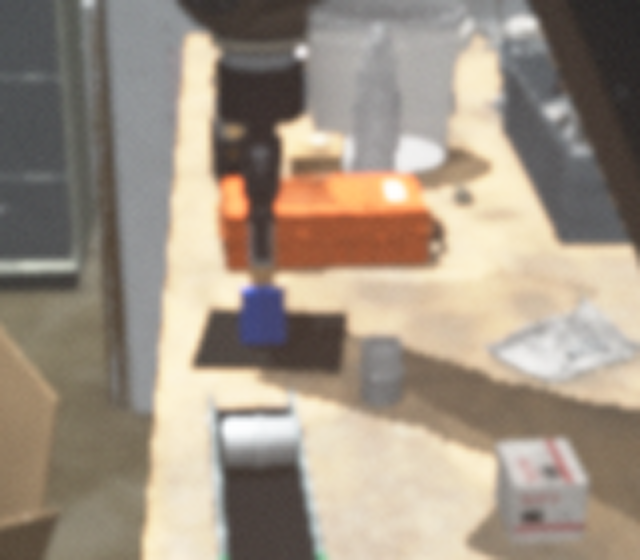

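The side view shows the front finger at (262,210), centred over the grip with the blade (262,315) below it. I'll close on it.

```bash
python3 -m jog '[[0,0,0,0,0,0],[0,0,0,0,0,0],[0,0,0,0,0,0],[0,0,0,0,0,0],[0,0,0,0,0,0],[0,0,0,0,0,0],[0,0,0,0,0,0]]' 1.6 50; python3 go.py 435 -228 70 88
```

```text
time_s: 4.32
position: [0.4348, -0.2277, 0.0714]
ee_rot: [-2.204, 0.039, 2.204]
ft_force: [0.9, 2.2, 5.1]
opening: 0.0216
t 4.33 pos [ 434.8 -227.7   71.4] row cm/rad [ 0.14  0.03 -0.02] [-0. -0. -0.] F [0.9 2.2 5.1] op 21.6 yaw -92.0 j [-0.62  0.55  2.04  0.    0.56  0.99]
```

```bash
python3 -m jog '[[-1,0,0,0,0,0],[-3,0,0,0,0,0],[-5.5,0,0,0,0,0],[-8,0,0,0,0,0],[-9,0,0,0,0,0],[-9,0,0,0,0,0]]'; python3 go.py 448 -21 160 91.8
```

```text
time_s: 5.08
position: [0.4347, -0.2278, 0.1616]
ee_rot: [-2.205, 0.039, 2.203]
ft_force: [0.5, 0.9, -1.6]
opening: 0.0214
t 5.08 pos [ 434.7 -227.8  161.6] row cm/rad [  0.15 -20.71  -0.6 ] [-0.067 -0.001 -0.001] F [ 0.5  0.9 -1.6] op 21.4 yaw -92.0 j [-0.62  0.4   1.96 -0.    0.78  0.99]
```

```bash
python3 -m jog '[[0,-3,-0.1,-0.01,0,0],[0,-7,-0.2,-0.02,0,0],[0,-11,-0.3,-0.04,0,0],[0,-15,-0.4,-0.05,0,0],[0,-18.5,-0.6,-0.067,0,0],[0,-20.7,-0.6,-0.067,0,0],[0,-20.7,-0.6,-0.067,0,0],[0,-20.7,-0.6,-0.067,0,0]]'; python3 go.py 448 -21 120 91.8
cat > look.py <<'E'
import sys
from h import *
f=sys.argv[1]
a=capture('top')['image'][150:270,225:385,::-1]; b=capture('side')['image'][130:280,260:420,::-1]
cv2.imwrite('pics/'+f,np.hstack([cv2.resize(x,(400,400) if i else (400,300),interpolation=cv2.INTER_CUBIC)[:300] if not i else cv2.resize(x,(320,300),interpolation=cv2.INTER_CUBIC) for i,x in enumerate((a,b))]))
for n in('top','side'):
  for k in('coupler_center','pusher'):
    print(n,k,[(np.round(d['position'],4),round(d['score'],2)) for d in place_of(n,k)])
E
python3 look.py l4.png
```

```text
time_s: 6.08
position: [0.4479, -0.0215, 0.1608]
ee_rot: [2.204, 0.035, -2.206]
ft_force: [0.2, 0.4, -3.1]
opening: 0.0216
t 6.08 pos [447.9 -21.5 160.8] row cm/rad [ 4.08 -0.05 -0.02] [ 0.     0.001 -0.   ] F [ 0.2  0.4 -3.1] op 21.6 yaw -88.2 j [-0.2   0.35  2.06 -0.    0.74  1.34]
top coupler_center []
top pusher []
side coupler_center [(array([0.447 , 0.0363, 0.0317]), 0.71)]
side pusher [(array([ 0.4483, -0.0215,  0.0959]), 0.84)]
```

View pics/l4.png

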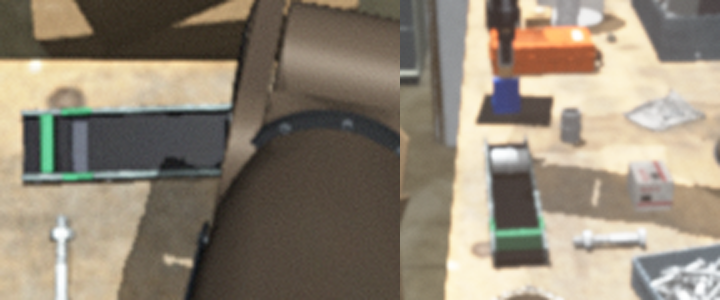

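The side view shows the pusher held upright at (506,95), behind the coupler at (510,158). I'll go down to 40 mm above the floor and check alignment.

```bash
python3 -m jog '[[1.5,0,0,0,0,0],[3,0,0,0,0,0],[4,0,0,0,0,0],[4.6,0,0,0,0,0],[4.6,0,0,0,0,0]]'; python3 go.py 448 -21 85 91.8
python3 - <<'E'
from h import *
c=snap('side','s5.png')
im=cv2.imread('pics/s5.png'); cv2.imwrite('pics/s5z.png',cv2.resize(im[130:270,270:370],None,fx=4.2,fy=4.2,interpolation=cv2.INTER_CUBIC))
E
```

```text
time_s: 7.0
position: [0.448, -0.0211, 0.1151]
ee_rot: [2.205, 0.035, -2.206]
ft_force: [0.3, 0.6, -0.5]
opening: 0.0217
t 7.0 pos [448.  -21.1 115.1] row cm/rad [ 3.01 -0.01 -0.  ] [0. 0. 0.] F [ 0.3  0.6 -0.5] op 21.7 yaw -88.2 j [-0.19  0.43  2.1  -0.    0.61  1.34]
```

View pics/s5z.png

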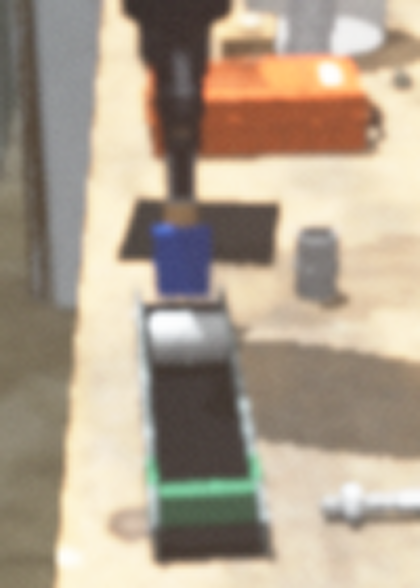

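The blade at (182,258) is centred on the loading end, which spans 138 to 228. I'll lower it into the lane.

```bash
python3 -m jog '[[0.7,0,0,0,0,0],[1.4,0,0,0,0,0],[2,0,0,0,0,0],[2.5,0,0,0,0,0],[2.9,0,0,0,0,0],[2.9,0,0,0,0,0],[2.9,0,0,0,0,0]]'; python3 go.py 448 -21 85 91.8
python3 - <<'E'
from h import *
c=snap('side','s6.png')
im=cv2.imread('pics/s6.png'); cv2.imwrite('pics/s6z.png',cv2.resize(im[130:270,270:370],None,fx=4.2,fy=4.2,interpolation=cv2.INTER_CUBIC))
print(place_of('side','pusher'),place_of('side','coupler_center'))
E
```

```text
time_s: 7.92
position: [0.4481, -0.0211, 0.0864]
ee_rot: [2.206, 0.035, -2.205]
ft_force: [0.3, -0.2, -1.1]
opening: 0.0216
t 7.92 pos [448.1 -21.1  86.4] row cm/rad [ 0.14 -0.01  0.01] [ 0. -0. -0.] F [ 0.3 -0.2 -1.1] op 21.6 yaw -88.2 j [-0.19  0.48  2.13 -0.    0.53  1.34]
[{'position': [0.4445, -0.0189, 0.021], 'score': 0.72}] [{'position': [0.4483, 0.0341, 0.033], 'score': 0.63}]
```

View pics/s6z.png

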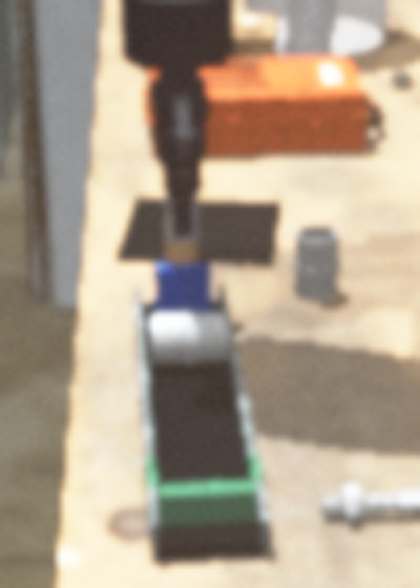

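```bash
python3 -m jog '[[0,-0.2,0,0,0,0],[0,-0.5,0,0,0,0],[0,-0.8,0,0,0,0],[0,-1.1,0,0,0,0],[0,-1.4,0,0,0,0],[0,-1.7,0,0,0,0],[0,-2.0,0,0,0,0],[0,-2.3,0,0,0,0],[0,-2.6,0,0,0,0],[0,-2.9,0,0,0,0]]'; python3 -m jog '[[0,-0.3,0,0,0,0],[0,-0.6,0,0,0,0],[0,-0.9,0,0,0,0],[0,-1.2,0,0,0,0],[0,-1.5,0,0,0,0],[0,-1.8,0,0,0,0],[0,-2.1,0,0,0,0],[0,-2.4,0,0,0,0],[0,-2.7,0,0,0,0],[0,-3.0,0,0,0,0]]'; python3 go.py 443 148.5 86 91.8
python3 - <<'E'
from h import *
c=snap('side','s7.png')
im=cv2.imread('pics/s7.png'); cv2.imwrite('pics/s7z.png',cv2.resize(im[130:270,270:370],None,fx=4.2,fy=4.2,interpolation=cv2.INTER_CUBIC))
print(place_of('side','pusher'),place_of('side','coupler_center'))
E
```

```text
time_s: 9.32
position: [0.4471, 0.0081, 0.0863]
ee_rot: [2.205, 0.035, -2.205]
ft_force: [0.6, 0.8, -1.0]
opening: 0.0214
time_s: 10.58
position: [0.4461, 0.0381, 0.0863]
ee_rot: [2.205, 0.035, -2.205]
ft_force: [0.8, -0.5, -1.8]
opening: 0.0215
t 10.57 pos [446.1  38.1  86.3] row cm/rad [  0.03 -11.05  -0.04] [ 0.  0. -0.] F [ 0.8 -0.5 -1.8] op 21.5 yaw -88.2 j [-0.06  0.48  2.13 -0.    0.53  1.48]
[{'position': [0.4429, 0.04, 0.0223], 'score': 0.45}] [{'position': [0.447, 0.0843, 0.0324], 'score': 0.68}]
```

View pics/s7z.png

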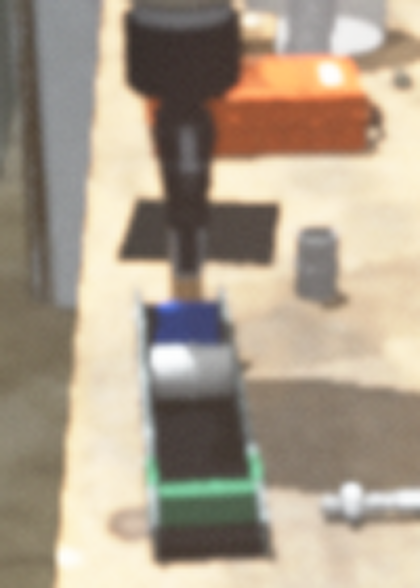

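The coupler at (190,370) is rolling ahead of the blade with no side contact. I'll keep going.

```bash
python3 -m jog '[[0,-0.3,0,0,0,0],[0,-0.6,0,0,0,0],[0,-0.9,0,0,0,0],[0,-1.2,0,0,0,0],[0,-1.5,0,0,0,0],[0,-1.8,0,0,0,0],[0,-2.1,0,0,0,0],[0,-2.4,0,0,0,0],[0,-2.7,0,0,0,0],[0,-3.0,0,0,0,0]]'; python3 -m jog '[[0,-0.3,0,0,0,0],[0,-0.6,0,0,0,0],[0,-0.9,0,0,0,0],[0,-1.2,0,0,0,0],[0,-1.5,0,0,0,0],[0,-1.8,0,0,0,0],[0,-2.1,0,0,0,0],[0,-2.4,0,0,0,0],[0,-2.7,0,0,0,0],[0,-3.0,0,0,0,0]]'; python3 -m jog '[[0,-0.3,0,0,0,0],[0,-0.6,0,0,0,0],[0,-0.9,0,0,0,0],[0,-1.2,0,0,0,0],[0,-1.5,0,0,0,0],[0,-1.8,0,0,0,0],[0,-2.1,0,0,0,0],[0,-2.4,0,0,0,0],[0,-2.6,0,0,0,0],[0,-2.8,0,0,0,0]]';python3 go.py 443 148.5 86 91.8
python3 - <<'E'
from h import *
c=snap('side','s8.png')
im=cv2.imread('pics/s8.png'); cv2.imwrite('pics/s8z.png',cv2.resize(im[130:270,270:370],None,fx=4.2,fy=4.2,interpolation=cv2.INTER_CUBIC))
print(place_of('side','pusher'),place_of('side','coupler_center'))
E
```

```text
time_s: 11.98
position: [0.4452, 0.0681, 0.0863]
ee_rot: [2.205, 0.035, -2.205]
ft_force: [0.4, -0.6, -1.8]
opening: 0.0216
time_s: 13.22
position: [0.4442, 0.098, 0.0863]
ee_rot: [2.205, 0.035, -2.205]
ft_force: [-0.3, 0.2, -1.1]
opening: 0.0214
time_s: 14.48
position: [0.4433, 0.1259, 0.0863]
ee_rot: [2.205, 0.035, -2.205]
ft_force: [1.2, -0.1, -1.2]
opening: 0.0216
t 14.47 pos [443.3 125.9  86.3] row cm/rad [ 0.02 -2.26 -0.04] [ 0.  0. -0.] F [ 1.2 -0.1 -1.2] op 21.6 yaw -88.2 j [ 0.13  0.49  2.1  -0.    0.55  1.67]
[{'position': [0.4424, 0.1274, 0.0199], 'score': 0.79}] [{'position': [0.4446, 0.1707, 0.0316], 'score': 0.76}]
```

View pics/s8z.png

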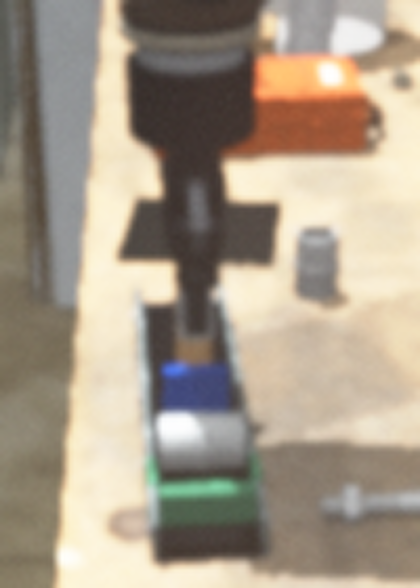

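```bash
python3 -m jog '[[0,-0.2,0,0,0,0],[0,-0.4,0,0,0,0],[0,-0.6,0,0,0,0],[0,-0.8,0,0,0,0],[0,-1.0,0,0,0,0],[0,-1.2,0,0,0,0],[0,-1.4,0,0,0,0],[0,-1.6,0,0,0,0],[0,-1.8,0,0,0,0],[0,-2.0,0,0,0,0]]'; python3 -m jog '[[0,-0.1,0,0,0,0],[0,-0.2,0,0,0,0],[0,-0.25,0,0,0,0],[0,-0.25,0,0,0,0]]';python3 go.py 443 148.5 86 91.8
cat > l.py <<'E'
import sys
from h import *
for n in('side','top'):
  c=capture(n);im=c['image'][:,:,::-1]
  im=cv2.resize(im[180:270,280:350] if n=='side' else im[170:240,225:345],None,fx=5.5,fy=5.5,interpolation=cv2.INTER_CUBIC); cv2.imwrite('pics/%s_%s.png'%(sys.argv[1],n),im)
  for k in('pusher','coupler_center','nest'): print(n,k,[(np.round(d['position'],4),round(d['score'],2)) for d in place_of(n,k)])
E
python3 l.py p9
```

```text
time_s: 15.88
position: [0.4427, 0.146, 0.0863]
ee_rot: [2.205, 0.035, -2.205]
ft_force: [0.3, -0.4, -1.6]
opening: 0.0213
time_s: 16.38
position: [0.4426, 0.1483, 0.0863]
ee_rot: [2.205, 0.035, -2.205]
ft_force: [0.3, 0.2, -1.4]
opening: 0.0216
t 16.38 pos [442.6 148.3  86.3] row cm/rad [ 0.03 -0.02 -0.04] [ 0.  0. -0.] F [ 0.3  0.2 -1.4] op 21.6 yaw -88.2 j [ 0.18  0.5   2.08 -0.    0.56  1.72]
side pusher [(array([0.4421, 0.149 , 0.0224]), 0.49)]
side coupler_center [(array([0.443 , 0.1966, 0.0304]), 0.75)]
side nest [(array([0.4419, 0.1957, 0.0131]), 0.96)]
top pusher []
top coupler_center []
top nest []
```

View pics/p9_side.png

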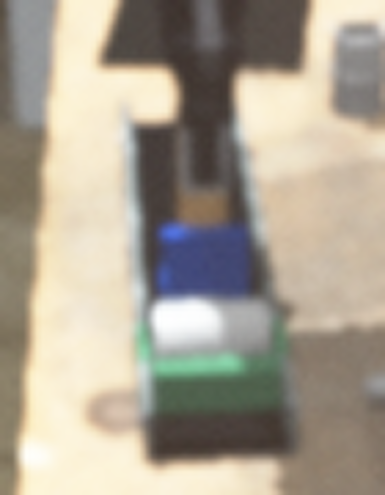

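View pics/p9_top.png

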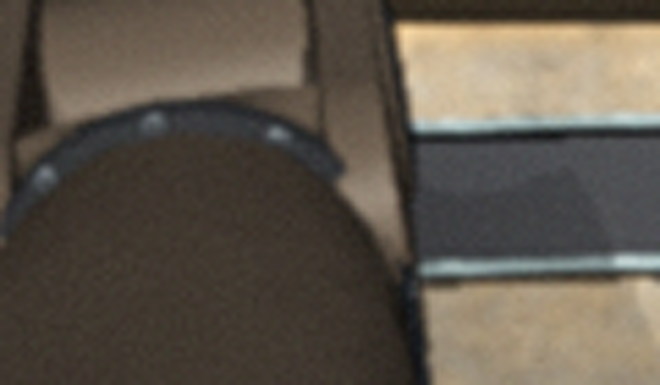

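```bash
python3 -m jog '[[0,-0.1,0,0,0,0],[0,-0.2,0,0,0,0],[0,-0.3,0,0,0,0],[0,-0.3,0,0,0,0],[0,-0.3,0,0,0,0],[0,-0.3,0,0,0,0]]'; python3 l.py p10
```

```text
time_s: 17.52
position: [0.4425, 0.1513, 0.0863]
ee_rot: [2.205, 0.035, -2.205]
ft_force: [0.4, -0.4, -1.6]
opening: 0.0212
side pusher [(array([0.4428, 0.1541, 0.0199]), 0.63)]
side coupler_center [(array([0.4406, 0.1958, 0.0309]), 0.51)]
side nest [(array([0.4435, 0.1932, 0.0134]), 0.83)]
top pusher []
top coupler_center [(array([0.4393, 0.0996, 0.0056]), 0.28)]
top nest []
```

View pics/p10_side.png

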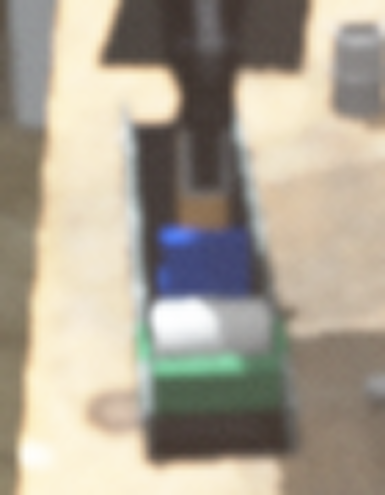

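The coupler stayed at (212,325) while the blade advanced 3 mm, so it is seated. I'll back the blade off and then lift.

```bash
python3 -m jog '[[0,0.2,0,0,0,0],[0,0.6,0,0,0,0],[0,1.2,0,0,0,0],[0,2,0,0,0,0],[0,3,0.1,0,0,0],[0,3.8,0.1,0,0,0],[0,4,0.1,0,0,0],[-1,4,0.1,0,0,0],[-3,4,0.1,0,0,0],[-5,4,0.1,0,0,0]]'; python3 -m jog '[[-1.5,0,0,0,0,0],[-3,0,0,0,0,0],[-3.5,0,0,0,0,0],[-3.5,0,0,0,0,0]]'; python3 go.py 435 -228 165 83
```

```text
time_s: 19.18
position: [0.4428, 0.1115, 0.1374]
ee_rot: [2.205, 0.035, -2.205]
ft_force: [-0.1, -0.3, -2.1]
opening: 0.0216
time_s: 19.68
position: [0.4428, 0.1114, 0.1715]
ee_rot: [2.206, 0.035, -2.205]
ft_force: [0.2, 0.9, -2.2]
opening: 0.0216
t 19.68 pos [442.8 111.4 171.5] row cm/rad [ 0.65 33.9   1.86] [ 0.154 -0.001  0.   ] F [ 0.2  0.9 -2.2] op 21.6 yaw -88.2 j [ 0.1   0.34  2.03 -0.    0.78  1.64]
```

```bash
python3 go.py 428 -217.5 165 83; python3 -m jog '[[0,3,0.2,0.02,0,0],[0,7,0.4,0.03,0,0],[0,11.5,0.7,0.05,0,0],[0,16,1,0.07,0,0],[0,20.5,1.4,0.1,0,0],[0,25,1.8,0.12,0,0],[0,29,2.2,0.14,0,0],[0,31.5,2.5,0.154,0,0],[0.5,32.8,2.5,0.154,0,0],[0.6,32.8,2.5,0.154,0,0]]';python3 -m jog '[[0,0,0,0,0,0],[0,0,0,0,0,0]]'; python3 go.py 428 -217.5 78 83; python3 l.py p11
```

```text
t 19.68 pos [442.8 111.4 171.5] row cm/rad [ 0.65 32.83  2.53] [ 0.154 -0.001  0.   ] F [ 0.2  0.9 -2.2] op 21.6 yaw -88.2 j [ 0.1   0.34  2.03 -0.    0.78  1.64]
time_s: 20.92
position: [0.428, -0.2173, 0.1644]
ee_rot: [-2.156, 0.132, 2.159]
ft_force: [0.3, 1.0, -1.4]
opening: 0.0217
time_s: 21.18
position: [0.4284, -0.2165, 0.1653]
ee_rot: [-2.159, 0.131, 2.159]
ft_force: [-0.3, -0.0, -1.2]
opening: 0.0215
t 21.18 pos [ 428.4 -216.5  165.3] row cm/rad [8.73 0.1  0.02] [0.001 0.    0.   ] F [-0.3 -0.  -1.2] op 21.5 yaw -96.9 j [-0.61  0.38  1.98 -0.    0.78  1.09]
side pusher [(array([ 0.4267, -0.2157,  0.0989]), 0.58)]
side coupler_center [(array([0.4416, 0.2014, 0.0276]), 0.61)]
side nest [(array([0.4397, 0.1946, 0.0115]), 0.69)]
top pusher [(array([ 0.4288, -0.2166,  0.0992]), 0.57)]
top coupler_center [(array([0.4455, 0.1991, 0.0295]), 0.73)]
top nest [(array([0.4381, 0.1991, 0.0123]), 0.56)]
```

View pics/p11_top.png

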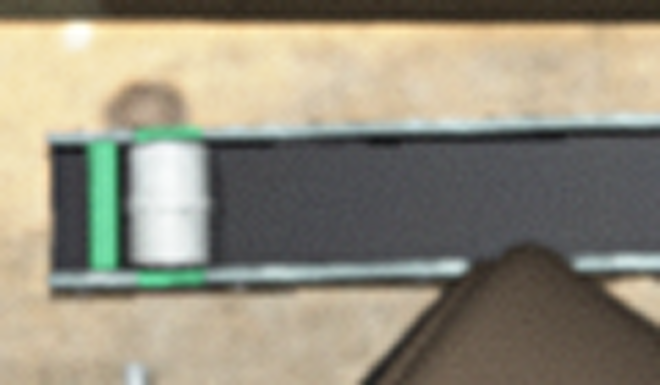

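View pics/p11_side.png

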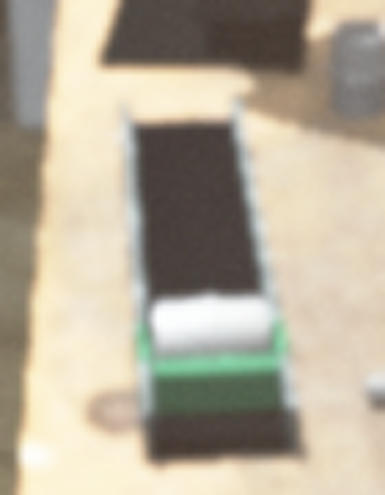

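From the top, the coupler at (170,203) lies centred between the green patches, with a gap to the stop. I'll lower the pusher onto the mat.

```bash
python3 -m jog '[[2,0.1,0,0,0,0],[4,0.1,0,0,0,0],[6,0.1,0,0,0,0],[7.5,0.1,0,0,0,0],[8.3,0.1,0,0,0,0],[8.8,0.1,0,0,0,0],[9.1,0.1,0,0,0,0],[9.2,0.1,0,0,0,0],[9.2,0.1,0,0,0,0]]'; python3 go.py 428 -217.5 71.4 83
python3 - <<'E'
from h import *
c=snap('side','s12.png')
im=cv2.imread('pics/s12.png'); cv2.imwrite('pics/s12z.png',cv2.resize(im[130:220,270:370],None,fx=6,fy=6,interpolation=cv2.INTER_CUBIC))
print(place_of('side','pusher'))
E
```

```text
time_s: 22.7
position: [0.4282, -0.2184, 0.0735]
ee_rot: [-2.159, 0.132, 2.158]
ft_force: [0.6, 0.3, -1.1]
opening: 0.0213
t 22.7 pos [ 428.2 -218.4   73.5] row cm/rad [ 0.21 -0.08  0.03] [ 0. -0. -0.] F [ 0.6  0.3 -1.1] op 21.3 yaw -97.0 j [-0.61  0.53  2.06 -0.    0.55  1.08]
[{'position': [0.4256, -0.2151, 0.0092], 'score': 0.72}]
```

View pics/s12z.png

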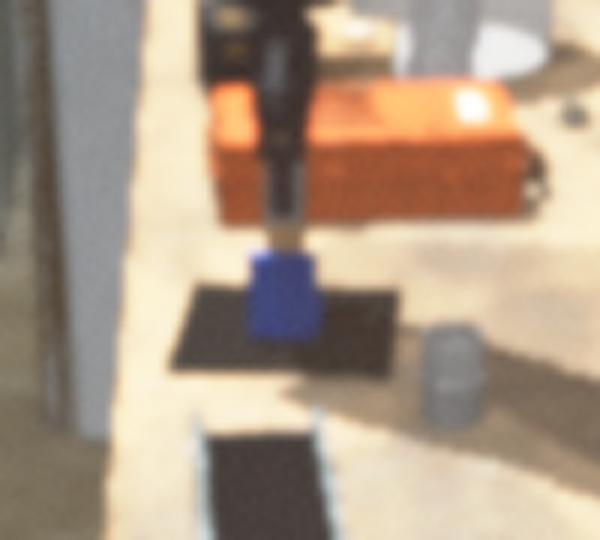

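The foot (centre 286) sits in the mat's middle (centre about 288), about 2 mm above it. I'll make the last descent.

```bash
python3 -m jog '[[0.1,0,0,0,0,0],[0.15,0,0,0,0,0],[0.2,0,0,0,0,0],[0.2,0,0,0,0,0]]'; python3 go.py 428 -217.5 71.4 83
```

```text
time_s: 23.3
position: [0.4282, -0.2183, 0.0715]
ee_rot: [-2.159, 0.132, 2.158]
ft_force: [-1.4, 0.7, 2.4]
opening: 0.0214
t 23.3 pos [ 428.2 -218.3   71.5] row cm/rad [ 0.01 -0.08  0.03] [-0. -0. -0.] F [-1.4  0.7  2.4] op 21.4 yaw -97.0 j [-0.61  0.54  2.06 -0.    0.54  1.08]
```

Contact: the vertical force went from -1.1 to +2.4 N. Releasing.

```bash
python3 -m jog '[[0,0,0,0,0,0],[0,0,0,0,0,0],[0,0,0,0,0,0],[0,0,0,0,0,0],[0,0,0,0,0,0],[0,0,0,0,0,0],[0,0,0,0,0,0]]' 8.5; python3 -m jog '[[-1,0,0,0,0,0],[-3,0,0,0,0,0],[-6,0,0,0,0,0],[-9,0,0,0,0,0],[-12,0,0,0,0,0],[-14,0,0,0,0,0],[-14,0,0,0,0,0]]'; python3 go.py 200 -600 230 104
```

```text
time_s: 24.18
position: [0.4282, -0.2183, 0.0713]
ee_rot: [-2.158, 0.132, 2.158]
ft_force: [0.2, 0.2, 0.5]
opening: 0.085
time_s: 25.05
position: [0.4284, -0.2185, 0.2129]
ee_rot: [-2.162, 0.134, 2.156]
ft_force: [0.1, -1.3, -0.0]
opening: 0.0848
t 25.05 pos [ 428.4 -218.5  212.9] row cm/rad [-1.7  40.65 18.02] [-0.366 -0.003 -0.002] F [ 0.1 -1.3 -0. ] op 84.8 yaw -97.0 j [-0.61  0.31  1.93 -0.    0.9   1.08]
```

Now I'll move the arm back toward its start pose so both cameras can check.

```bash
python3 -m jog '[[-1.7,5,2.2,0,0,0],[-1.7,10,4.4,0,0,0],[-1.7,15,6.6,0,0,0],[-1.7,20,8.8,0,0,0],[-1.7,25,11,0,0,0],[-1.7,30,13.2,0,0,0],[-1.7,35,15.5,0,0,0],[-1.7,39,18,0,0,0],[-1.7,39,18,0,0,0],[-1.7,39,18,0,0,0]]'
python3 - <<'E'
from h import *
from fit import fit
T=snap('top','f_top.png');S=snap('side','f_side.png')
a=T['image'][175:245,225:460,::-1]; b=S['image'][140:270,270:370,::-1]
cv2.imwrite('pics/ft.png',cv2.resize(a,None,fx=3.4,fy=3.4,interpolation=cv2.INTER_CUBIC));cv2.imwrite('pics/fs.png',cv2.resize(b,None,fx=4.2,fy=4.2,interpolation=cv2.INTER_CUBIC))
for n in('top','side'):
  for k in('pusher','mat','coupler_center','nest'): print(n,k,[(np.round(d['position'],4),round(d['score'],2)) for d in place_of(n,k)][:2])
fit((.428,-.2175),.003)
E
```

```text
time_s: 26.3
position: [0.2019, -0.5828, 0.2273]
ee_rot: [-2.157, 0.131, 2.158]
ft_force: [-0.3, 0.1, -0.7]
opening: 0.0851
top pusher [(array([ 0.4299, -0.2183,  0.0057]), 0.92), (array([ 0.4298, -0.2146, -0.0016]), 0.65)]
top mat []
top coupler_center [(array([0.4416, 0.198 , 0.0269]), 0.87)]
top nest [(array([0.4393, 0.1986, 0.0114]), 0.55)]
side pusher [(array([ 0.4264, -0.2169,  0.007 ]), 0.74), (array([0.4392, 0.1983, 0.0303]), 0.23)]
side mat [(array([ 4.275e-01, -2.186e-01,  3.000e-04]), 0.75)]
side coupler_center [(array([0.4421, 0.1994, 0.0311]), 0.75)]
side nest [(array([0.442 , 0.1954, 0.0107]), 0.75)]
top 0.62 375
side 0.84 318
pusher x,y mm, yaw [ 430.1 -221.6   84.3] [np.float64(0.8180170129689025), np.float64(0.9138287864534337)]
```

View pics/ft.png

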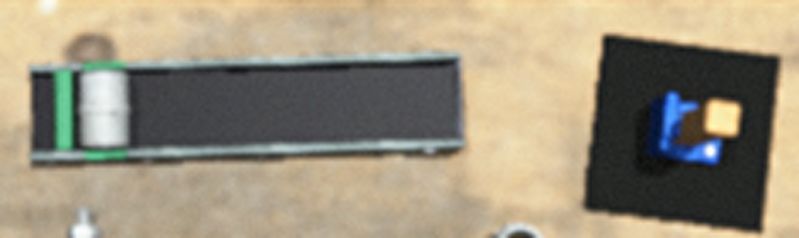

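View pics/fs.png

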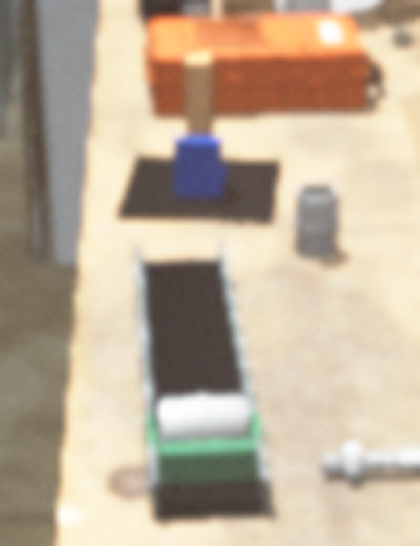

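The pusher stands upright in the mat's middle and the coupler sits between the green patches with a gap to the stop. The spare hasn't moved. Handing in.

```bash
python3 -c "
from rig import job_done,state
print(job_done(),state()['time_s'])"
```

```text
the job is handed in; nothing more can be done
the job is handed in; nothing more can be done
```

The job is done and handed in at about 27 s of robot time, well under the 59 s limit; no verdict was reported. I gripped the pusher by its wooden grip and rolled the coupler to the nest with the blade at 16–32 mm/s. Then I backed off, stood the pusher on its mat, let go and moved the arm clear.

**Coupler:** In both pictures it lies between the green patches with a gap to the end stop. It stayed put when I advanced the blade 3 mm further as a test. The networks put it within 1–4 mm of the nest centre along the track, which is their normal error. They put its height at 27 to 31 mm, too rough to confirm the 2 mm drop by itself.

**Pusher:** It stands upright on the mat. The networks' readings put it about 2–3 mm from the mat centre. My outline fit says about 4 mm, but that fit read about 2–3 mm off in the first picture too.

**Failed checks:** The top camera missed the mat in the last check, so I used the side view and my first measurement. The arm also blocked the top view while I was pushing. The highest wrist force in the readings I took was about 5–6 N, when the gripper closed. The spare coupler was not touched.

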